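Shut off the tilting bin's air in the covered valve box

TASK

Shut off the air to the tilting bin: with your fingertips, push the valve box's cover by its yellow pull all the way across to its stop over the closed half of the box, keeping it flat in its rails, then push the red-handled lever clockwise as far as it goes, square across its pipe. Only push, never pinch or lift the cover or the lever; leave the cover open and the blue lever as it was, and do not disturb the bin or the returned goods.

Things in the scene. Friction and masses are not known exactly. Their poses are not given: they have to be found in the camera images.
- valve_box: Grey sheet-steel air valve box fixed to the counter, 580 mm long (its y), 190 mm deep (its x), 98 mm high. Origin: centre of its underside, at counter height; -x side towards the robot, z up. Right half (y -286 to -4 mm): open valve bay; left half (y 0 to 286): closed deck. Pipe elbows (45 mm high) and a gauge and knob (76 mm high) stand out in front to x = -130 mm.
- bay (a point): Middle of the valve bay at the level of the cover ledges: box x 0, y -145 mm, 88 mm above the counter. Axes as the box's. The bay is 282 mm long (y) and its clear opening is 158 mm (x), floor 84 mm below. Inside, below the levers, pipes and valve bodies reach at most 45 mm above the counter, apart from the valve stems under the levers' hubs.
- cover: Loose aluminium cover plate, 182 mm (x) by 285 mm (y), 4 mm thick, about 0.6 kg, axes along the box's; origin: centre of its underside, 88 mm above the counter. Lies on ledges along the box's front and back walls between 10 mm guide lips (2 mm play each side). Starts over the bay (origin at box y -143 to -130 mm), slides to box +y over the deck with 1 to 8 N.
- left_stop (a point): Where the cover's origin comes to lie when the cover is fully aside against the box's left end wall: box x 0, y +143 mm, 88 mm above the counter. Axes as the box's.
- cover_pull (a point): Middle of the top edge of the cover's yellow upright pull: a flat strip 120 mm long (along the cover's x), 5 mm thick (y), 30 mm high above the plate, across the middle of the plate. Its top is 122 mm above the counter, the plate's upper face 92 mm. Axes as the cover's. Push on its -y side.
- red_lever (a joint): Angle of the red lever in rad: 0 = open (lever along its pipe, pointing to the box's -x), 1.571 = shut (at its stop, square across the pipe, pointing to the box's +y). It grows clockwise seen from above. Starts between 0 and 0.25. Stiff: about 5 N at the sleeve turns it, and it stays where it is left.
- red_pivot (a point): Point on the vertical turning axis of the red lever, at mid-thickness of its sleeve, 62 mm above the counter. Fixed; axes as the box's. It lies at box x +20 mm and box y -215 or -100 mm (red and blue valves may be in either place). The hub round it is 20 mm wide.
- red_grip (a point): Middle of the red sleeve (with a white band) of the red valve's lever, 46.5 mm from the turning axis. Sleeve 43 mm long (25 to 68 mm from the axis), 20 mm wide, 11 mm thick (56.5 to 67.5 mm above the counter). Its x axis points along the lever from tip to turning axis, z up; push on its -y side to shut.
- blue_grip (a point): The same point on the blue lever of the other valve, of the same size; it starts open (0 to 0.25 rad off its pipe) and must stay as it is.
- mug: White ceramic mug, 82 mm wide, 95 mm high, standing on the counter near the box; origin: centre of its underside.
- scanner: Red handheld barcode scanner lying on its side, about 130 by 170 mm, 60 mm high; origin near its middle, at counter height.
- bell_a: Chrome bicycle bell, dome 56 mm wide, 41 mm high, standing near the box; origin: centre of its underside.
- bell_b: A second chrome bicycle bell, the same.
- phone_case: Black rubber phone case lying on its back, 78 by 154 mm, 11 mm high, on the counter behind the box; origin: centre of its underside.
- tilt_bin (a joint): Forward tilt of the steel tilting bin in rad, 0 = upright as it stands, to be left so; a light press on its front lip would tip it.
- bin_stand: Fixed stand of the steel tilting bin, left of the box; origin: centre of its base plate (240 by 320 mm) at counter height. The bin hung in it reaches 206 mm high at its back, its front lip 133 mm high, 106 mm in front (-x) of the origin; an upright air cylinder with a red collar stands at its right rear.

How it is judged:
By the outcome, as a careful person would: the job done as asked, in the order asked, and still so for the second after the job is handed in, with the robot touching nothing.
It also fails if it takes over 51 s, if anything falls off the work surface, if the arm or the gripper's body presses on something with over 40 N, if the wrist force passes 120 N, or if a joint passes its speed limit or range.

ROBOT

A 6-joint arm with a two-finger parallel gripper is mounted at the origin on the work surface. World frame = base frame: x ahead of the robot, y to its left, z up, the work surface at z = 0. Lengths are in mm, angles in rad, forces in N, time in s.
With the tool pointing down it reaches from about 275 to 750 mm from the base axis. Payload 10.2 kg.
Tool frame: the origin (TCP) lies at the centre of the arm's flange, where the gripper is bolted on; the fingertips stand ctrl.tip_reach ahead of it and the grasp point (between the pads) lies 155 mm ahead of it (ctrl.tip_reach is the distance from the TCP to the fingertips, in mm); z points along the fingers, y is the direction in which the jaws open and shut (so a half turn about z gives the same grasp; the last joint's range is limited). The gripper opens to 85 mm and grips with 20 to 120 N. Pads are 22 mm wide; open, the fingers measure 114 mm over their backs; the gripper's body (76 mm by 85 mm) begins 54 mm behind the grasp point. The pads swing forward as they close: fully open they stand 13 mm farther back than shut.
Start: joints at [1.018, 0.313, 1.498, -0, 1.331, -0.223], TCP at [170.037, 496.709, 404.694] pointing down, gripper open.
Joint ranges: [-2.94, 2.94], [-0.97, 2.17], [0.19, 2.56], [-1.23, 4.37], [0.02, 3.11], [-2.88, 2.88]. Speed limits (rad/s): [2.39, 2.39, 3.01, 3.14, 3.14, 3.14].

INTERFACE

Orientations are given as a unit quaternion [w, x, y, z].
In Python, from rig import ctrl, viewer gives the robot as it stands.
- The arm moves only by the tool drive_tool, never from a script. Its argument "rows" is a list that holds one entry, the list of rows, each a list of 6 numbers: the shift along the world's x, y, z normalised to -1 to 1, where 1 is 0.1 m, then the turn, a rotation vector about the world's x, y, z normalised to -1 to 1, where 1 is 90 degrees. A call has 1 to 10 rows; each row is the pose to reach, as a shift and turn from the pose measured when the call began; what a row does not reach only later rows make up. A row lasts 1/8 s, in which the tool goes at most 62.5 mm and 10.7 degrees, less where a joint would pass 70% of its speed; a pose out of reach is approached as far as the arm can. A call with a number of a shift or a turn outside -1 to 1 is refused whole. A call with a gripper value outside its range is refused whole. "fingers" is the opening, from -1 (shut) to 1 (fully open), set as the call begins (left out, the last holds). The fingers move at their own pace and stop on an object; "force" is the grip in N (left out, the last holds). Time passes only in rows, so rows that repeat a pose let the fingers close. It gives the time, the measured TCP pose, the force and the opening at its end, in the units of the state.
- ctrl.sense(): the state, without advancing time (a new reading comes with each control period).
- viewer.capture(name): name is "scene" or "top"; returns the picture (420x560x3 uint8, red, green, blue); there is no depth.
- viewer.calibration(name): a dict with "mtx" (3x3 intrinsics, pixels), "extrinsics" (4x4, takes a point from camera to world coordinates). Camera axes: x right, y up, looking along -z (the intrinsics and any distortion apply to the point x, -y, -z); pixel columns grow to the right and rows downward; lengths in mm; the calibration is good to about 2 mm. A picture is of the moment at which its call begins. calibration takes no time and is no camera call.
- ctrl.finish_job(): hands the job in, once; it reports no verdict.
The state is a dict: "time_s": time; "joints": joint angles; "dq": joint speeds; "tau": joint torques, N m; "eef_pos": TCP position; "ee_rot": TCP orientation; "force": force on the tool from outside, world axes, zero at the start; "wrist_torque": the same for the moment, N m; "grip_width": opening from 0.0 (shut) to 1.0 (fully open).
Only numpy, scipy, OpenCV 4.12 (cv2) and the standard library are available. Lean on these libraries where they do the work, as an engineer would, in place of code of your own. Each camera call takes 0.05 s, during which the arm holds its last target.

## Working session

There is one attempt and no reset: what is moved stays moved. The work goes in short steps, Python scripts to look and compute and a tool call to move; the robot and the scene stay as the last step left them, time stands still between calls to the robot, and variables do not carry over. Pictures are saved under pics/ and viewed, and the job is handed in when it is done.

Besides the shell and the picture viewer there is one more tool, called as a command line: name --argument value ..., lists and objects as JSON in quotes. drive_tool: Moves the arm, as the interface text tells. Scaled input: -1 to 1 covers 0.1 m each way for a shift and 90 degrees each way for a turn. Its arguments: {"type":"object","properties":{"rows":{"type":"array","items":{"type":"array","items":{"type":"array","items":{"type":"number"}}}},"fingers":{"type":"number"},"force":{"type":"number"}},"required":["rows"]}

```bash
ls; mkdir -p pics; python3 - <<'E'
from rig import ctrl, viewer
import cv2
s=ctrl.sense(); print(s); print(ctrl.tip_reach)
for n in ("scene","top"):
    im=viewer.capture(n); cv2.imwrite(f"pics/{n}0.png",im[:,:,::-1])
    c=viewer.calibration(n); print(n,c)
E
```

```text
pics
{'time_s': 0.0, 'joints': array([ 1.01757786e+00,  3.13461382e-01,  1.49845396e+00, -1.44055830e-05,
        1.33101013e+00, -2.23400334e-01]), 'dq': array([-7.50824406e-04, -2.67387404e-04,  6.73694114e-05,  9.95597961e-04,
       -9.01021755e-04, -1.22469255e-03]), 'tau': array([-6.82512073e-04, -4.12273264e+01, -2.59740329e+01, -2.56935182e-04,
        4.09498578e-03, -3.26303984e-05]), 'eef_pos': array([170.0232571 , 496.66349675, 404.12275223]), 'ee_rot': array([-2.45843483e-04,  1.64160905e-01,  9.86433350e-01, -6.19442997e-04]), 'force': array([1.21164391, 0.25978861, 0.69700833]), 'wrist_torque': array([-0.00084389,  0.0390933 ,  0.0176209 ]), 'grip_width': 1.0034639114988206}
173.4
scene {'mtx': array([[490.77687565,   0.        , 278.0813364 ],
       [  0.        , 490.77687565, 214.89066855],
       [  0.        ,   0.        ,   1.        ]]), 'extrinsics': array([[ 2.98619236e-01, -8.07474994e-01,  5.08734396e-01,
         1.24576976e+03],
       [ 9.54370092e-01,  2.51499700e-01, -1.61014371e-01,
        -1.50800626e+02],
       [ 2.06853024e-03,  5.33602881e-01,  8.45732633e-01,
         1.23062267e+03],
       [ 0.00000000e+00,  0.00000000e+00,  0.00000000e+00,
         1.00000000e+00]])}
top {'mtx': array([[514.47865568,   0.        , 273.99253934],
       [  0.        , 514.47865568, 216.41110599],
       [  0.        ,   0.        ,   1.        ]]), 'extrinsics': array([[-1.38515259e-02,  9.94377640e-01, -1.04982113e-01,
         4.33658673e+02],
       [-9.99893303e-01, -1.42619071e-02, -3.15933395e-03,
         5.15298897e+01],
       [-4.63881619e-03,  1.04927150e-01,  9.94469092e-01,
         1.46092701e+03],
       [ 0.00000000e+00,  0.00000000e+00,  0.00000000e+00,
         1.00000000e+00]])}
```

View pics/scene0.png

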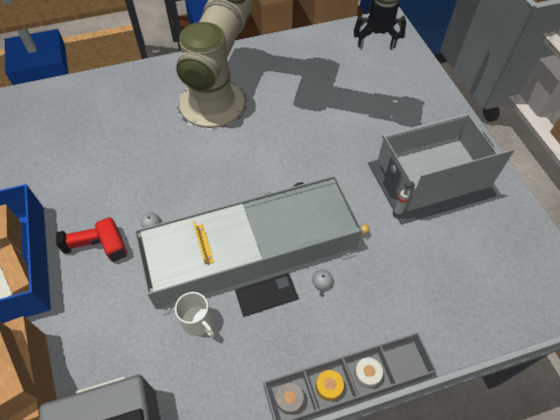

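View pics/top0.png

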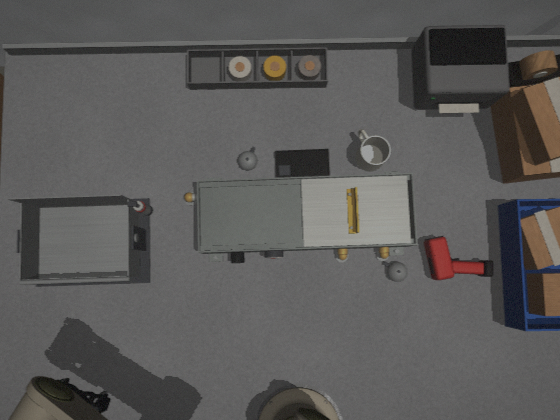

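The top view shows the box at about cols 195–413, rows 177–252. The yellow pull is near (352, 210), the bin is on the left, the mug is near (375, 151), and the bells are near (247, 160) and (397, 271). I'll enlarge it to get the corners.

```bash
cat > h.py <<'E'
import numpy as np, cv2
from rig import ctrl, viewer
def crop(im,r0,r1,c0,c1,k,name):
    o=cv2.resize(im[r0:r1,c0:c1,::-1],None,fx=k,fy=k,interpolation=cv2.INTER_CUBIC); cv2.imwrite(name,o)
def unproj(n,u,v,z):
    c=viewer.calibration(n);K=c["mtx"];E=c["extrinsics"]
    d=np.array([(u-K[0,2])/K[0,0],-(v-K[1,2])/K[1,1],-1.]); d=E[:3,:3]@d; o=E[:3,3]
    return o+d*(z-o[2])/d[2]
def proj(n,P):
    c=viewer.calibration(n);K=c["mtx"];E=c["extrinsics"]
    p=(np.atleast_2d(P)-E[:3,3])@E[:3,:3]; x=p[:,0]/-p[:,2]; y=-p[:,1]/-p[:,2]
    return np.c_[K[0,0]*x+K[0,2],K[1,1]*y+K[1,2]]
E
python3 - <<'E'
from h import *
crop(viewer.capture("top"),160,290,180,440,3,"pics/t1.png")
crop(viewer.capture("scene"),170,310,130,380,3,"pics/s1.png")
E
```

```text
(no output)
```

View pics/t1.png

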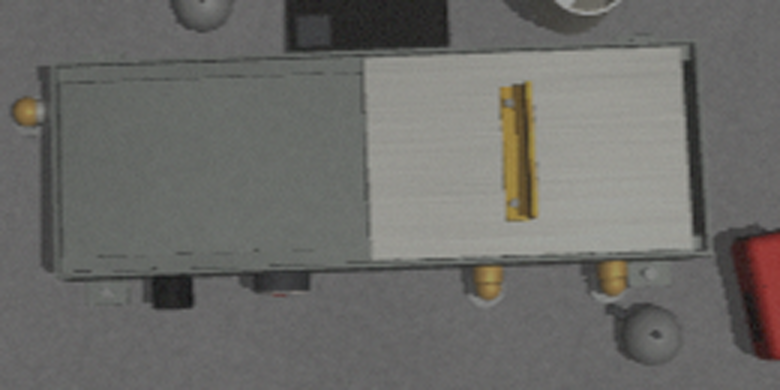

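View pics/s1.png

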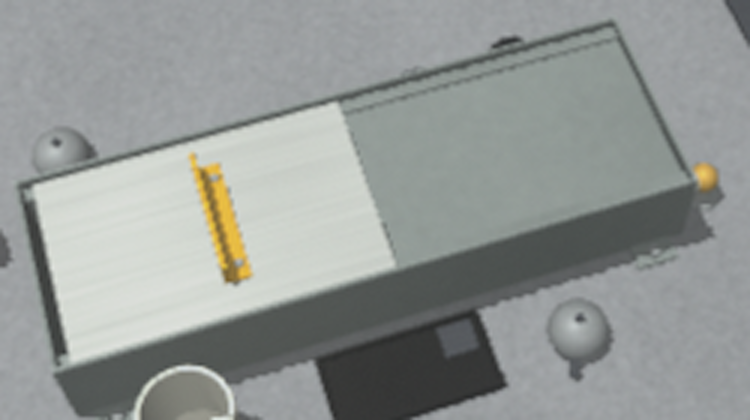

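```bash
python3 - <<'E'
from h import *
from scipy.optimize import least_squares
L=np.array([[95,290],[-95,290],[95,-290],[-95,-290]],float)
T=np.array([(57,66),(63,277),(692,43),(707,252)]); S=np.array([(695,183),(613,22),(57,372),(20,184)])
T=(T+.5)/3-.5+[180,160]; S=(S+.5)/3-.5+[130,170]
def W(p,l,z):
    c,s=np.cos(p[2]),np.sin(p[2]); return np.c_[p[0]+c*l[:,0]-s*l[:,1],p[1]+s*l[:,0]+c*l[:,1],np.full(len(l),z)]
for which in ("t","s","b"):
    f=lambda p: np.r_[(proj("top",W(p,L,98))-T).ravel()*(which!="s"),(proj("scene",W(p,L,98))-S).ravel()*(which!="t")]
    r=least_squares(f,[450,0,0]); print(which,r.x,np.round(r.fun,1))
p=r.x
def toL(P):
    c,s=np.cos(p[2]),np.sin(p[2]); d=P[:2]-p[:2]; return np.round([c*d[0]+s*d[1],-s*d[0]+c*d[1]],1)
def tp(u,v,z): 
    P=unproj("top",(u+.5)/3-.5+180,(v+.5)/3-.5+160,z); return np.round(P,1),toL(P)
def sp(u,v,z): 
    P=unproj("scene",(u+.5)/3-.5+130,(v+.5)/3-.5+170,z); return np.round(P,1),toL(P)
print("cover left edge",tp(364,58,92),tp(371,260,92)); print("S",sp(340,102,92),sp(396,265,92))
print("pull top",tp(528,82,122),tp(536,217,122)); print("S pull top",sp(193,155,122),sp(222,280,122))
for n,(u,v) in dict(bellb=(247,160),bella=(397,271),mug=(375,151),).items(): print(n,unproj("top",u,v,40))
E
```

```text
t [ 5.86726257e+02 -3.01769590e+01  2.40830309e-02] [-2.  -0.2 -2.4  0.4  2.3 -0.7  2.   0.3 -0.  -0.  -0.  -0.  -0.   0.
 -0.   0. ]
s [ 5.88599923e+02 -2.49879813e+01  2.03507828e-02] [-0.  -0.  -0.  -0.   0.  -0.  -0.   0.   1.4 -0.6  1.9 -1.  -1.2  0.4
 -1.9  0.2]
b [ 5.87565262e+02 -2.75364785e+01  2.20530476e-02] [-2.9 -0.7 -3.4 -0.2  1.4 -0.8  1.   0.2  0.3 -0.9  0.9 -1.2 -2.2  0.5
 -2.9  0.3]
cover left edge (array([678.5, -18.3,  92. ]), array([91.1,  7.2])) (array([497.1, -21. ,  92. ]), array([-90.3,   8.5]))
S (array([496.6, -16.2,  92. ]), array([-90.7,  13.3])) (array([674.6, -14.3,  92. ]), array([87.3, 11.3]))
pull top (array([ 649.7, -160.1,  122. ]), array([  59.2, -134. ])) (array([ 531. , -163.5,  122. ]), array([ -59.6, -134.7]))
S pull top (array([ 531.9, -158.3,  122. ]), array([ -58.5, -129.5])) (array([ 659.8, -161.1,  122. ]), array([  69.2, -135.1]))
bellb [744.15292896 129.68973486  40.        ]
bella [ 428.24098842 -279.30556898   40.        ]
mug [ 764.55121978 -230.5645159    40.        ]
```

```bash
python3 - <<'E'
from h import *
im=viewer.capture("top")
a=cv2.resize(im[170:260,185:235,::-1],None,fx=6,fy=6,interpolation=cv2.INTER_NEAREST)
b=cv2.resize(im[170:260,385:435,::-1],None,fx=6,fy=6,interpolation=cv2.INTER_NEAREST)
o=np.hstack([a,b]); o=np.clip(o.astype(float)*1.6,0,255).astype(np.uint8); cv2.imwrite("pics/t2.png",o)
E
```

```text
(no output)
```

View pics/t2.png

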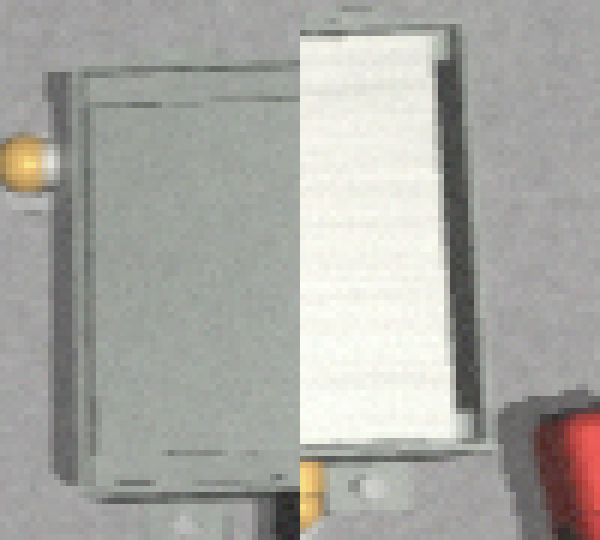

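```bash
cat >> h.py <<'E'
from scipy.optimize import least_squares
def W(p,l,z):
    l=np.atleast_2d(l).astype(float);c,s=np.cos(p[2]),np.sin(p[2]); return np.c_[p[0]+c*l[:,0]-s*l[:,1],p[1]+s*l[:,0]+c*l[:,1],np.full(len(l),z)]
def toL(p,P):
    c,s=np.cos(p[2]),np.sin(p[2]); d=P[:2]-p[:2]; return np.round([c*d[0]+s*d[1],-s*d[0]+c*d[1]],1)
E
python3 - <<'E'
from h import *
L=np.array([[95,290],[-95,290],[95,-290],[-95,-290]],float)
T=np.array([(196.7,181.3),(198,252.5),(411.8,174.2),(416.3,244.2)])
S=np.array([(695,183),(613,22),(57,372),(20,184)]);S=(S+.5)/3-.5+[130,170]
for which in ("t","s","b"):
    f=lambda p: np.r_[(proj("top",W(p,L,98))-T).ravel()*(which!="s"),(proj("scene",W(p,L,98))-S).ravel()*(which!="t")]
    r=least_squares(f,[450,0,0]); print(which,r.x,np.round(r.fun,1))
p=r.x
# overlays with model
for n,(r0,r1,c0,c1) in dict(top=(165,285,185,435),scene=(165,305,125,385)).items():
    im=viewer.capture(n); k=3
    o=cv2.resize(im[r0:r1,c0:c1,::-1],None,fx=k,fy=k,interpolation=cv2.INTER_CUBIC)
    def poly(l,z,col):
        q=(proj(n,W(p,l,z))+.5-[c0,r0])*k; cv2.polylines(o,[q.round().astype(int)],True,col,1)
    R=lambda x0,x1,y0,y1:[[x0,y0],[x1,y0],[x1,y1],[x0,y1]]
    poly(R(-95,95,-290,290),98,(0,255,0)); poly(R(-95,95,-290,290),0,(255,0,0))
    y=-133; poly(R(-91,91,y-142.5,y+142.5),92,(0,0,255)); poly(R(-60,60,y-2.5,y+2.5),122,(255,0,255))
    cv2.imwrite(f"pics/ov_{n}.png",o)
E
```

```text
t [ 5.86049983e+02 -2.86833246e+01  2.13364126e-02] [-0.5  0.2 -0.4 -0.2  0.4 -0.4  0.4  0.4 -0.  -0.   0.  -0.  -0.  -0.
 -0.  -0. ]
s [ 5.88599923e+02 -2.49879813e+01  2.03507828e-02] [-0.  -0.  -0.  -0.  -0.  -0.  -0.  -0.   1.4 -0.6  1.9 -1.  -1.2  0.4
 -1.9  0.2]
b [ 5.87186886e+02 -2.68077867e+01  2.06955997e-02] [-1.1 -0.3 -1.1 -0.7 -0.3 -0.7 -0.3  0.   0.6 -0.9  1.1 -1.3 -2.   0.1
 -2.7 -0. ]
```

View pics/ov_top.png

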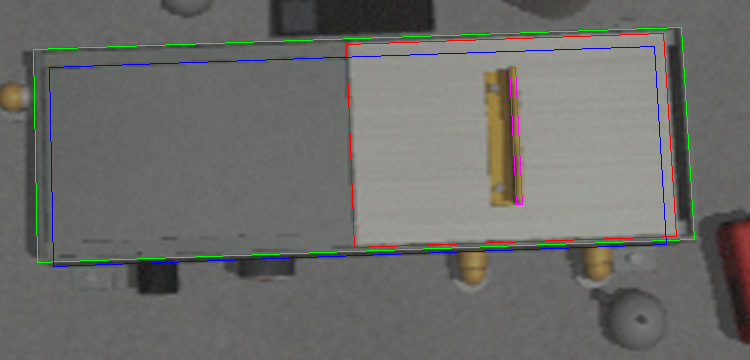

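View pics/ov_scene.png

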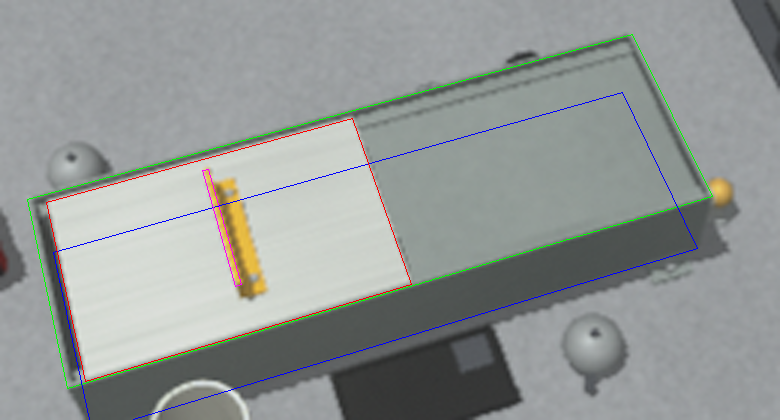

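Both overlays agree with the box pose to within about 3 mm: x≈587, y≈-27, yaw≈0.021. The pull's -y face is at about world y=-161. I'll shut the fingers and travel to the -y side of the pull.

drive_tool --rows '[[[0.3,-0.5,0,0,0,0.11],[0.6,-1,0.1,0,0,0.223],[0.6,-1,0.1,0,0,0.223]]]' --fingers -1

```text
time_s: 0.72
eef_pos: [231.2, 395.0, 415.2]
ee_rot: [0.0, -0.01, 1.0, 0.0]
force: [0.4, 2.2, 0.1]
grip_width: 0.377
```

drive_tool --rows '[[[0.3,-0.5,0,0,0,0],[0.6,-1,0,0,0,0],[0.6,-1,0,0,0,0]]]'

```text
time_s: 1.1
eef_pos: [292.5, 293.3, 415.3]
ee_rot: [0.001, -0.007, 1.0, 0.0]
force: [0.6, 0.6, -0.8]
grip_width: 0.002
```

drive_tool --rows '[[[0.3,-0.5,0,0,0,0],[0.6,-1,0,0,0,0],[0.6,-1,0,0,0,0]]]'

```text
time_s: 1.48
eef_pos: [353.8, 191.9, 415.2]
ee_rot: [0.001, -0.004, 1.0, 0.0]
force: [0.3, -0.3, 0.7]
grip_width: 0.001
```

drive_tool --rows '[[[0.3,-0.5,0,0,0,0],[0.6,-1,0,0,0,0],[0.6,-1,0,0,0,0]]]'

```text
time_s: 1.85
eef_pos: [415.0, 91.2, 414.9]
ee_rot: [0.0, -0.002, 1.0, 0.0]
force: [-0.3, 0.5, -0.6]
grip_width: 0.002
```

drive_tool --rows '[[[0.3,-0.5,0,0,0,0],[0.6,-1,0,0,0,0],[0.6,-1,0,0,0,0]]]'

```text
time_s: 2.22
eef_pos: [476.2, -9.0, 414.3]
ee_rot: [0.0, -0.002, 1.0, 0.0]
force: [0.2, 0.3, -0.9]
grip_width: -0.005
```

drive_tool --rows '[[[0.3,-0.5,0,0,0,0],[0.6,-1,0,0,0,0],[0.6,-1,0,0,0,0]]]'

```text
time_s: 2.6
eef_pos: [537.5, -108.8, 413.3]
ee_rot: [-0.0, -0.001, 1.0, 0.001]
force: [0.1, 0.3, -0.3]
grip_width: 0.004
```

drive_tool --rows '[[[0.25,-0.45,0,0,0,0],[0.5,-0.92,0,0,0,0],[0.5,-0.92,-0.4,0,0,0],[0.5,-0.92,-0.9,0,0,0],[0.5,-0.92,-0.9,0,0,0]]]'

```text
time_s: 3.22
eef_pos: [587.5, -197.6, 320.6]
ee_rot: [-0.004, -0.002, 1.0, 0.003]
force: [0.0, 0.3, 1.0]
grip_width: 0.001
```

```bash
python3 - <<'E'
from h import *
s=ctrl.sense(); print(s["eef_pos"],s["force"],ctrl.tip_reach,s["joints"])
crop(viewer.capture("top"),130,290,180,440,3,"pics/t3.png")
crop(viewer.capture("scene"),90,310,110,380,2.8,"pics/s3.png")
E
```

```text
[ 587.47996699 -197.64404932  320.57226114] [0.04442048 0.28846545 0.96247871] 173.4 [-5.13487508e-01  5.92046925e-01  1.30140855e+00  1.61090500e-03
  1.25730369e+00 -2.08943392e+00]
```

View pics/t3.png

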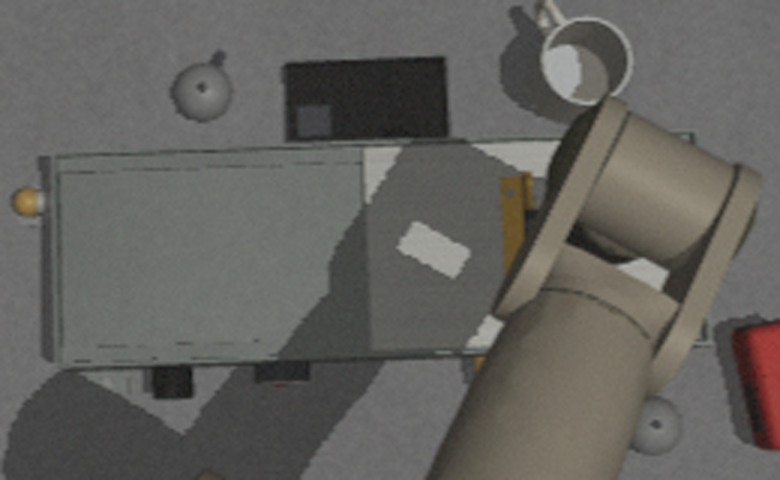

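View pics/s3.png

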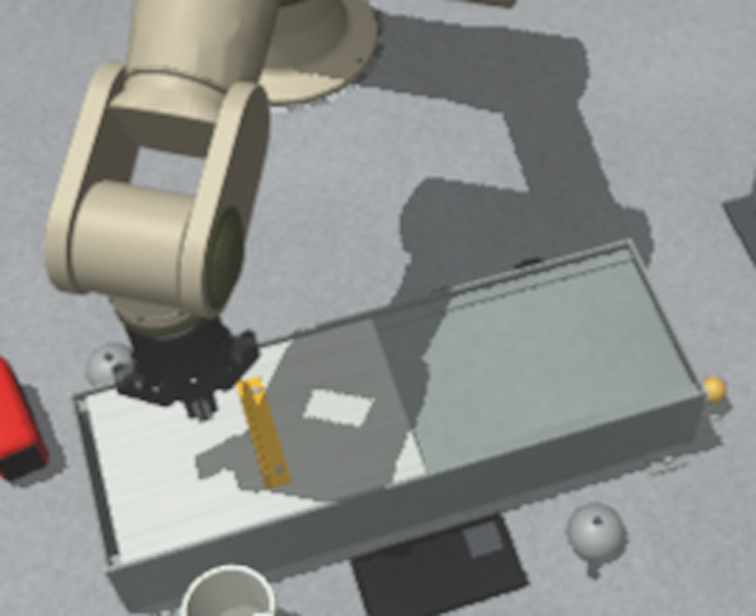

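The gripper is clear of the pull, on its -y side, with the tips about 25 mm above their target height. Next I lower to tip height of about 103 mm.

drive_tool --rows '[[[0.02,0,-0.22,0,0,0],[0.02,0,-0.44,0,0,0],[0.02,0,-0.44,0,0,0],[0.02,0,-0.44,0,0,0]]]'

```text
time_s: 3.82
eef_pos: [590.5, -198.7, 283.9]
ee_rot: [0.002, -0.002, 1.0, -0.0]
force: [-0.1, 0.7, 0.1]
grip_width: -0.003
```

drive_tool --rows '[[[0,0.08,0,0,0,0],[0,0.14,0,0,0,0],[0,0.2,0,0,0,0],[0,0.26,0,0,0,0],[0,0.3,0,0,0,0],[0,0.3,0,0,0,0]]]'

```text
time_s: 4.58
eef_pos: [590.6, -168.4, 283.9]
ee_rot: [0.002, -0.002, 1.0, -0.0]
force: [0.3, -0.8, 0.9]
grip_width: 0.002
```

```bash
python3 - <<'E'
from h import *
s=ctrl.sense(); print(s["eef_pos"],s["force"],s["wrist_torque"])
crop(viewer.capture("scene"),90,310,110,380,2.8,"pics/s4.png")
E
```

```text
[ 590.55435435 -168.42250914  283.88655747] [ 0.34322935 -0.76589502  0.88570467] [-0.0516226   0.00911443  0.00486862]
```

View pics/s4.png

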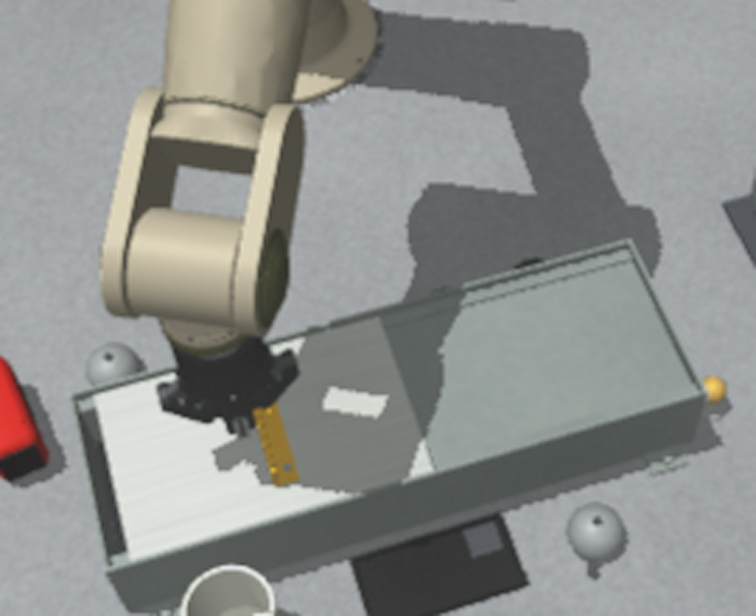

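The contact has started and the cover has shifted by a few millimetres. The tips are a little high at about 110 mm, so I'll back off, lower, and push on.

drive_tool --rows '[[[0,-0.08,0,0,0,0],[0,-0.08,-0.04,0,0,0],[0,-0.08,-0.08,0,0,0],[0,-0.08,-0.08,0,0,0]]]'

```text
time_s: 5.12
eef_pos: [590.5, -176.4, 275.3]
ee_rot: [0.001, -0.002, 1.0, 0.0]
force: [0.3, 0.2, 0.1]
grip_width: 0.004
```

drive_tool --rows '[[[0,0.08,0,0,0,0],[0,0.16,0,0,0,0],[0,0.25,0,0,0,0],[0,0.35,0,0,0,0],[-0.01,0.45,0,0,0,0],[-0.01,0.55,0,0,0,0],[-0.01,0.6,0,0,0,0]]]'

```text
time_s: 6.0
eef_pos: [589.5, -115.7, 275.3]
ee_rot: [0.001, -0.003, 1.0, 0.0]
force: [0.3, -3.0, -0.5]
grip_width: 0.005
```

```bash
python3 - <<'E'
from h import *
s=ctrl.sense(); print(s["eef_pos"],s["force"],s["wrist_torque"])
crop(viewer.capture("scene"),90,310,110,380,2.8,"pics/s5.png")
E
```

```text
[ 589.46683089 -115.68012784  275.27825109] [ 0.2525987  -3.02032148 -0.53567262] [-0.46160962  0.00791129  0.03338175]
```

View pics/s5.png

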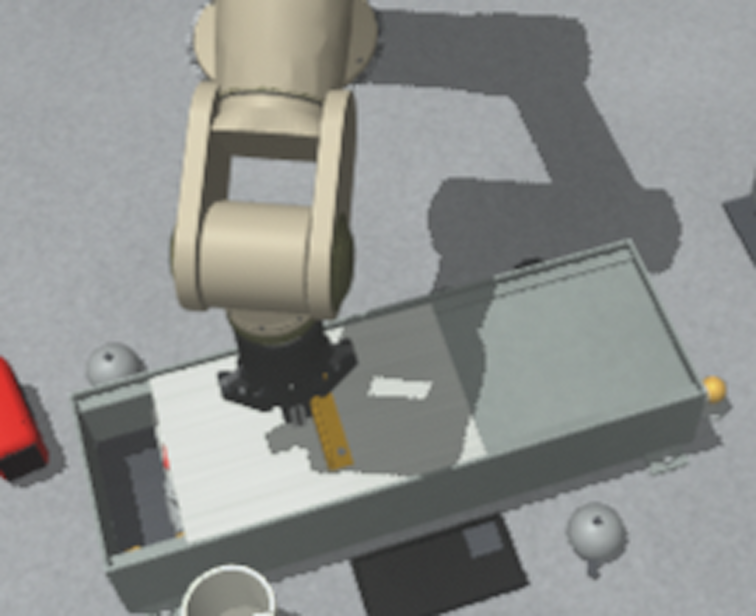

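The cover slides flat under about 3 N, and red is visible at the right end of the bay. I continue pushing.

drive_tool --rows '[[[0,0.1,0,0,0,0],[0,0.2,0,0,0,0],[-0.01,0.32,0,0,0,0],[-0.01,0.44,0,0,0,0],[-0.01,0.56,0,0,0,0],[-0.01,0.68,0,0,0,0],[-0.02,0.8,0,0,0,0],[-0.02,0.92,0,0,0,0],[-0.02,1,0,0,0,0]]]'

```text
time_s: 7.18
eef_pos: [587.5, -14.5, 275.3]
ee_rot: [0.001, -0.003, 1.0, 0.0]
force: [-0.0, -3.9, -0.5]
grip_width: -0.006
```

drive_tool --rows '[[[0,0.1,0,0,0,0],[0,0.2,0,0,0,0],[-0.01,0.32,0,0,0,0],[-0.01,0.44,0,0,0,0],[-0.01,0.56,0,0,0,0],[-0.02,0.68,0,0,0,0],[-0.02,0.8,0,0,0,0],[-0.02,0.9,0,0,0,0],[-0.02,0.95,0,0,0,0]]]'

```text
time_s: 8.3
eef_pos: [585.4, 81.1, 275.3]
ee_rot: [0.001, -0.003, 1.0, 0.0]
force: [-0.4, -3.4, 0.7]
grip_width: -0.003
```

```bash
python3 - <<'E'
from h import *
s=ctrl.sense(); print(s["eef_pos"],s["force"],s["wrist_torque"])
crop(viewer.capture("scene"),90,310,110,380,2.8,"pics/s6.png")
crop(viewer.capture("top"),160,290,180,440,3,"pics/t6.png")
E
```

```text
[585.4363938   81.11571495 275.30072321] [-0.41255745 -3.39049749  0.74158026] [-0.50524614  0.04706089  0.04416184]
```

View pics/s6.png

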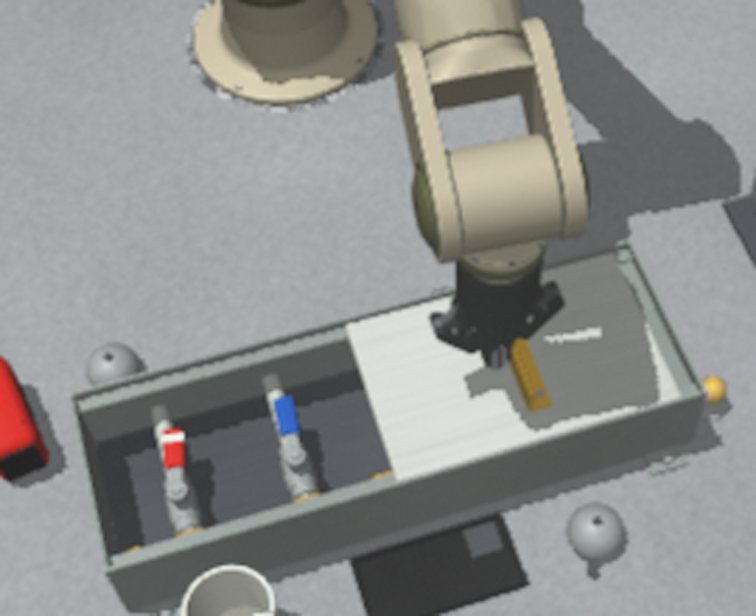

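View pics/t6.png

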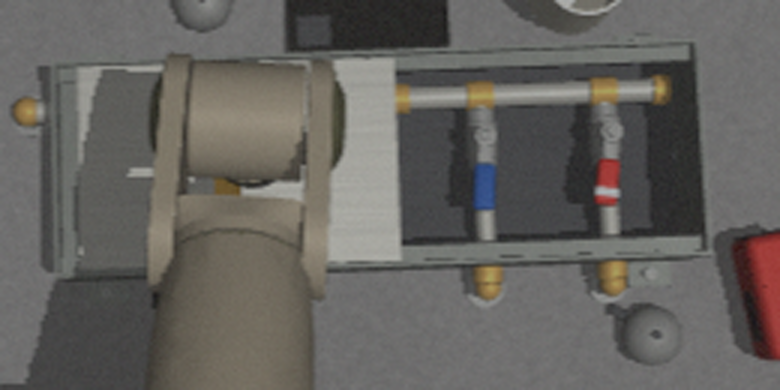

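About 20 mm are left to the end wall. The red lever is the right-hand one (box y -215) and blue is next to it. I'll close the gap slowly.

drive_tool --rows '[[[0,0.05,0,0,0,0],[0,0.08,0,0,0,0],[0,0.1,0,0,0,0],[0,0.12,0,0,0,0],[0,0.14,0,0,0,0],[0,0.15,0,0,0,0]]]'

```text
time_s: 9.15
eef_pos: [585.4, 96.2, 275.2]
ee_rot: [0.001, -0.003, 1.0, 0.001]
force: [0.3, -2.4, 1.1]
grip_width: 0.001
```

drive_tool --rows '[[[0,0.01,0,0,0,0],[0,0.02,0,0,0,0],[0,0.03,0,0,0,0],[0,0.03,0,0,0,0]]]'

```text
time_s: 9.65
eef_pos: [585.6, 98.9, 275.3]
ee_rot: [0.002, -0.003, 1.0, 0.0]
force: [1.5, -5.5, -1.2]
grip_width: 0.001
```

drive_tool --rows '[[[0,0.01,0,0,0,0],[0,0.02,0,0,0,0],[0,0.02,0,0,0,0]]]'

```text
time_s: 10.02
eef_pos: [586.1, 99.9, 275.3]
ee_rot: [0.003, -0.003, 1.0, -0.001]
force: [5.9, -9.7, -2.8]
grip_width: -0.003
```

```bash
python3 - <<'E'
from h import *
s=ctrl.sense(); print(s["eef_pos"],s["force"],s["wrist_torque"])
crop(viewer.capture("scene"),120,300,240,400,4,"pics/s7.png")
E
```

```text
[586.13581051  99.94673466 275.31970652] [ 5.90824182 -9.65426553 -2.81385399] [-1.60883305 -0.81604247 -0.0620047 ]
```

View pics/s7.png

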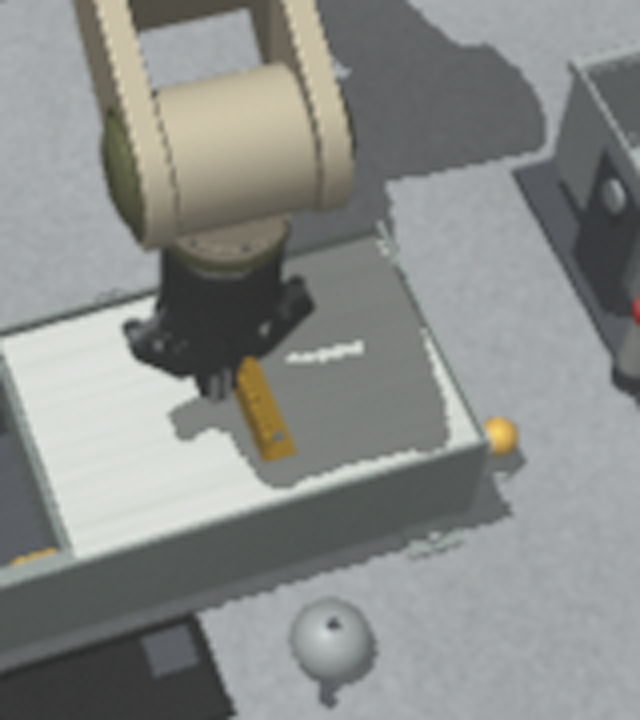

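The force is climbing and the cover meets the end wall, so it's at its stop. I back off, lift clear, and check.

drive_tool --rows '[[[0,-0.1,0,0,0,0],[0,-0.2,0,0,0,0],[0,-0.2,0.3,0,0,0],[0,-0.5,0.6,0,0,0],[0,-1,0.7,0,0,0],[0,-1,0.7,0,0,0]]]'

```text
time_s: 10.82
eef_pos: [586.1, -2.8, 346.2]
ee_rot: [0.004, -0.001, 1.0, -0.001]
force: [0.5, 0.1, -1.1]
grip_width: 0.001
```

```bash
python3 - <<'E'
from h import *
s=ctrl.sense(); print(s["time_s"],s["eef_pos"],s["force"],s["wrist_torque"])
crop(viewer.capture("scene"),160,310,120,390,2.9,"pics/s8.png")
crop(viewer.capture("top"),160,290,180,440,3,"pics/t8.png")
E
```

```text
10.825 [586.09778023  -2.83194431 346.22366621] [ 0.52112594  0.1192835  -1.11761507] [ 0.00962209  0.02770003 -0.00350507]
```

View pics/s8.png

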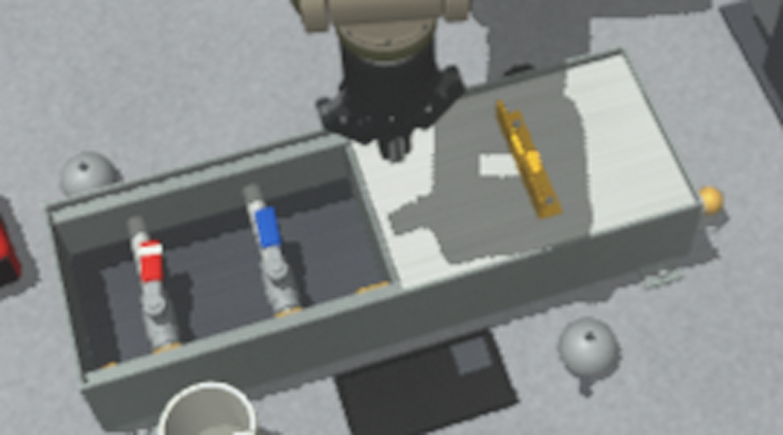

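View pics/t8.png

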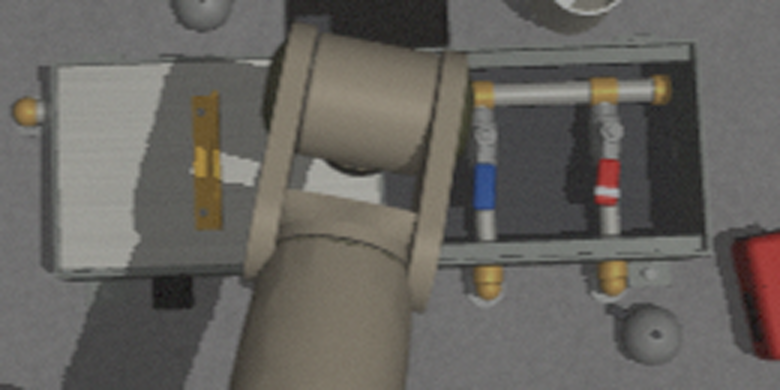

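The cover is flat and against the left wall. Next I locate the red lever, with its sleeve near top-crop (608, 182) and its hub near (611, 130).

```bash
python3 - <<'E'
from h import *
p=[587.2,-26.8,0.0207]
print("pivot pred",W(p,[20,-215],62)[0])
def q(n,u,v,z,c0,r0,k):
    P=unproj(n,(u+.5)/k-.5+c0,(v+.5)/k-.5+r0,z); return np.round(P[:2],1),toL(p,P)
for nm,u,v in (("hub",611,130),("sl end",609,160),("sl mid",608,182),("tip",606,204),("blue mid",485,187),("bluehub",484,132)): print(nm,q("top",u,v,65,180,160,3))
for nm,u,v in (("hub",154,302),("sl end",154,280),("sl mid",150,262),("tip",149,243),("bluemid",267,228)): print("S",nm,q("scene",u,v,65,120,160,2.9))
im=viewer.capture("scene"); t=viewer.capture("top")
def ov(n,im,r0,r1,c0,c1,k,name):
    o=cv2.resize(im[r0:r1,c0:c1,::-1],None,fx=k,fy=k,interpolation=cv2.INTER_CUBIC)
    for py,col in((-215,(0,255,255)),(-100,(255,255,0))):
      for a in (0,.12,.25):
        l=np.array([[20-r*np.cos(a),py+r*np.sin(a)] for r in (0,25,68)])
        z=(proj(n,W(p,l,67))+.5-[c0,r0])*k; cv2.polylines(o,[z.round().astype(int)],False,col,1)
    cv2.imwrite(name,o)
ov("scene",im,200,310,130,260,6,"pics/s9.png"); ov("top",t,165,260,310,430,6,"pics/t9.png")
E
```

```text
pivot pred [ 611.64589743 -241.33996853   62.        ]
hub (array([ 613.6, -243.4]), array([  21.9, -217.1]))
sl end (array([ 586.1, -240.6]), array([  -5.5, -213.7]))
sl mid (array([ 566. , -238.9]), array([ -25.5, -211.6]))
tip (array([ 546. , -236.4]), array([ -45.5, -208.7]))
blue mid (array([ 563.1, -127.2]), array([-26.2, -99.9]))
bluehub (array([ 613.4, -127.7]), array([  24.1, -101.4]))
S hub (array([ 607.7, -240. ]), array([  16.1, -213.6]))
S sl end (array([ 585.5, -235.8]), array([  -6.1, -208.9]))
S sl mid (array([ 565.9, -235.7]), array([ -25.7, -208.5]))
S tip (array([ 545.7, -232.9]), array([ -45.7, -205.2]))
S bluemid (array([ 562.8, -124. ]), array([-26.4, -96.7]))
```

View pics/s9.png

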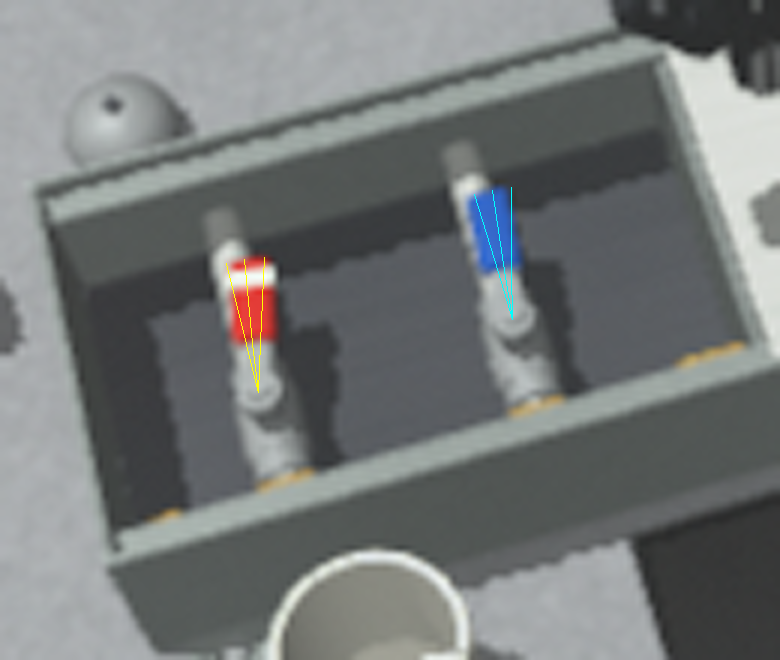

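View pics/t9.png

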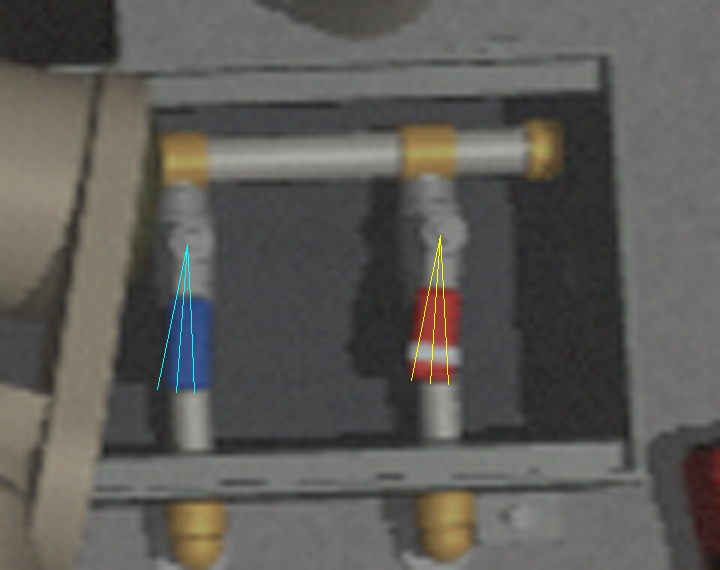

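drive_tool --rows '[[[0,-0.4,0,0,0,-0.11],[0,-0.8,0,0,0,-0.22],[-0.05,-1,0,0,0,-0.33],[-0.05,-1,0,0,0,-0.33]]]'

```text
time_s: 11.52
eef_pos: [581.0, -99.4, 344.5]
ee_rot: [0.002, 0.253, 0.967, -0.001]
force: [0.7, 0.5, -0.9]
grip_width: 0.005
```

drive_tool --rows '[[[0,-0.4,0,0,0,-0.11],[0,-0.8,0,0,0,-0.22],[-0.05,-1,0,0,0,-0.33],[-0.05,-1,0,0,0,-0.33]]]'

```text
time_s: 12.02
eef_pos: [576.2, -199.0, 344.2]
ee_rot: [0.001, 0.491, 0.871, -0.001]
force: [0.2, 0.6, -0.2]
grip_width: 0.002
```

drive_tool --rows '[[[0,-0.35,0,0,0,-0.11],[-0.05,-0.5,0,0,0,-0.22],[-0.13,-0.67,0,0,0,-0.34],[-0.13,-0.67,0,0,0,-0.34],[-0.13,-0.67,0,0,0,-0.34]]]'

```text
time_s: 12.65
eef_pos: [563.8, -264.4, 344.2]
ee_rot: [0.001, 0.701, 0.713, -0.001]
force: [0.7, -0.6, -0.3]
grip_width: -0.004
```

```bash
python3 - <<'E'
from h import *
from scipy.spatial.transform import Rotation as R
s=ctrl.sense(); print(s["time_s"],s["eef_pos"],s["force"],s["joints"])
q=s["ee_rot"]; r=R.from_quat([q[1],q[2],q[3],q[0]]); print(r.as_matrix().round(3))
crop(viewer.capture("scene"),160,310,120,390,2.9,"pics/s10.png")
E
```

```text
12.65 [ 563.79401425 -264.42744682  344.19208161] [ 0.73098613 -0.57586341 -0.34203966] [-0.62605446  0.5756568   1.26449594 -0.00280491  1.30034001 -0.64285676]
[[-0.018  1.    -0.001]
 [ 1.     0.018 -0.003]
 [-0.003 -0.001 -1.   ]]
```

View pics/s10.png

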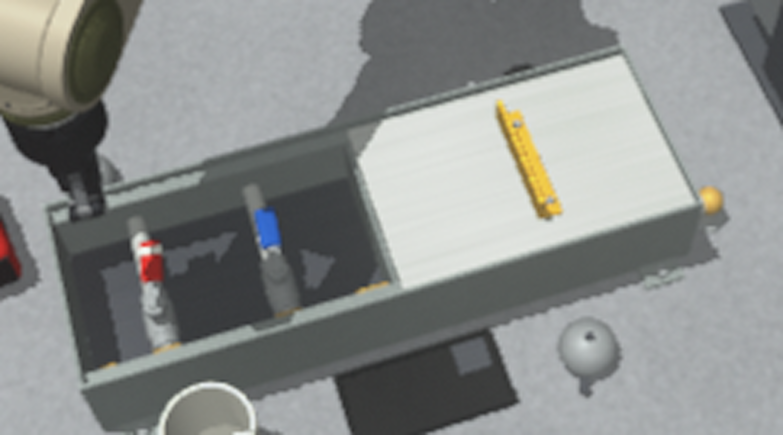

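The tool is at (564, -264), pointing straight down with the jaws along x, above the free space right of the red lever. I descend in two stages.

drive_tool --rows '[[[-0.02,-0.06,-0.2,0,0,0],[-0.02,-0.06,-0.5,0,0,0],[-0.02,-0.06,-0.75,0,0,0],[-0.02,-0.06,-0.75,0,0,0],[-0.02,-0.06,-0.75,0,0,0]]]'

```text
time_s: 13.32
eef_pos: [562.2, -270.2, 270.5]
ee_rot: [0.002, 0.701, 0.714, -0.001]
force: [0.6, 0.2, 0.2]
grip_width: -0.003
```

```bash
python3 - <<'E'
from h import *
s=ctrl.sense(); print(s["time_s"],s["eef_pos"],s["force"])
crop(viewer.capture("scene"),180,310,100,260,4.6,"pics/s11.png")
crop(viewer.capture("top"),160,290,300,440,4.5,"pics/t11.png")
E
```

```text
13.325 [ 562.19415092 -270.22721487  270.49650837] [0.61819317 0.22298619 0.24652936]
```

View pics/s11.png

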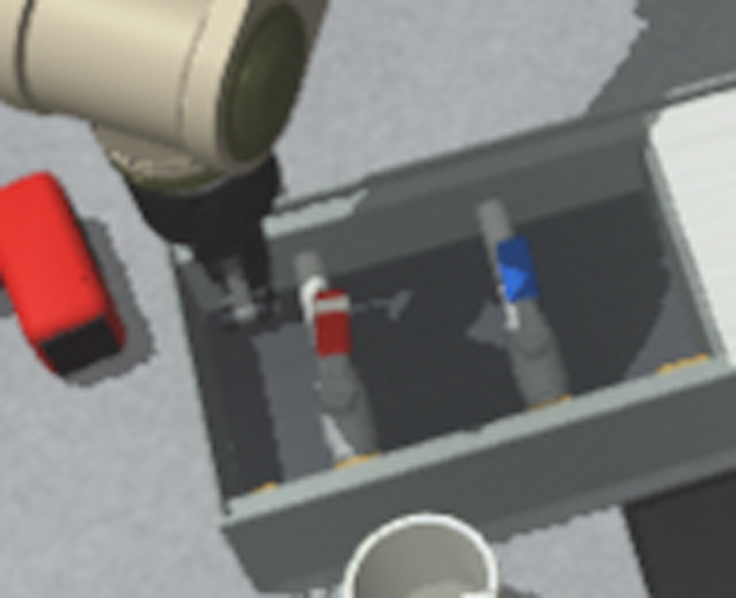

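View pics/t11.png

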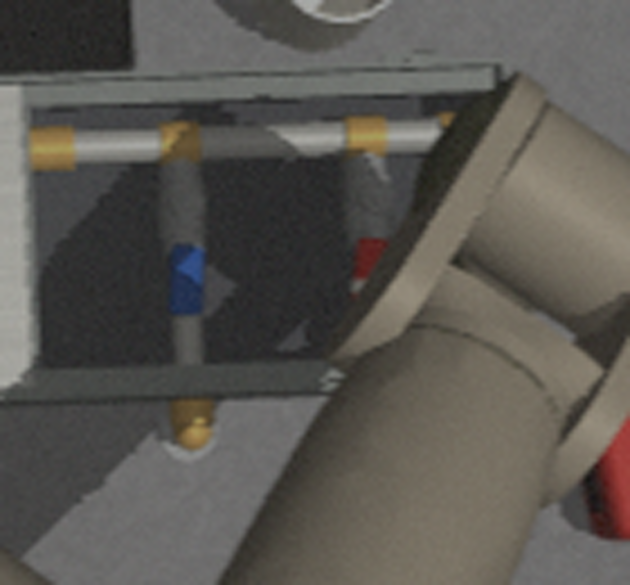

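The tips are inside the bay opening, clear to the right of the red sleeve. I lower to sleeve height.

drive_tool --rows '[[[0,0,-0.12,0,0,0],[0,0,-0.25,0,0,0],[0,0,-0.38,0,0,0],[0,0,-0.44,0,0,0],[0,0,-0.44,0,0,0],[0,0,-0.44,0,0,0]]]'

```text
time_s: 14.18
eef_pos: [562.2, -270.5, 227.0]
ee_rot: [0.002, 0.701, 0.713, -0.001]
force: [0.1, 0.6, 0.8]
grip_width: -0.002
```

```bash
python3 - <<'E'
from h import *
s=ctrl.sense(); e=s["eef_pos"]; print(s["time_s"],e,s["force"],s["wrist_torque"])
crop(viewer.capture("scene"),180,310,100,260,4.6,"pics/s12.png")
th=.0207; piv=np.array([612,-241.5])
for off in (21,):
  for a in np.arange(0,1.66,.0785*2):
    d=np.array([-np.cos(a),np.sin(a)]); m=np.array([np.sin(a),np.cos(a)])
    l=48*d-off*m; w=piv+[np.cos(th)*l[0]-np.sin(th)*l[1],np.sin(th)*l[0]+np.cos(th)*l[1]]
    print(round(a,3),w.round(1),((w-e[:2])/100).round(3), round(-a/1.5708,3))
E
```

```text
14.175 [ 562.17760241 -270.49376894  227.00173747] [0.14091998 0.6378431  0.76612924] [-0.01741751  0.01815349 -0.02567454]
0.0 [ 564.4 -263.5] [0.023 0.07 ] -0.0
0.157 [ 561.6 -255.8] [-0.006  0.147] -0.1
0.314 [ 560.  -247.7] [-0.022  0.228] -0.2
0.471 [ 559.6 -239.5] [-0.025  0.31 ] -0.3
0.628 [ 560.6 -231.4] [-0.016  0.391] -0.4
0.785 [ 562.8 -223.4] [0.006 0.471] -0.5
0.942 [ 566.2 -216. ] [0.041 0.545] -0.6
1.099 [ 570.8 -209.1] [0.086 0.614] -0.7
1.256 [ 576.4 -203.1] [0.142 0.674] -0.8
1.413 [ 582.8 -198. ] [0.206 0.725] -0.9
1.57 [ 590. -194.] [0.278 0.765] -0.999
```

View pics/s12.png

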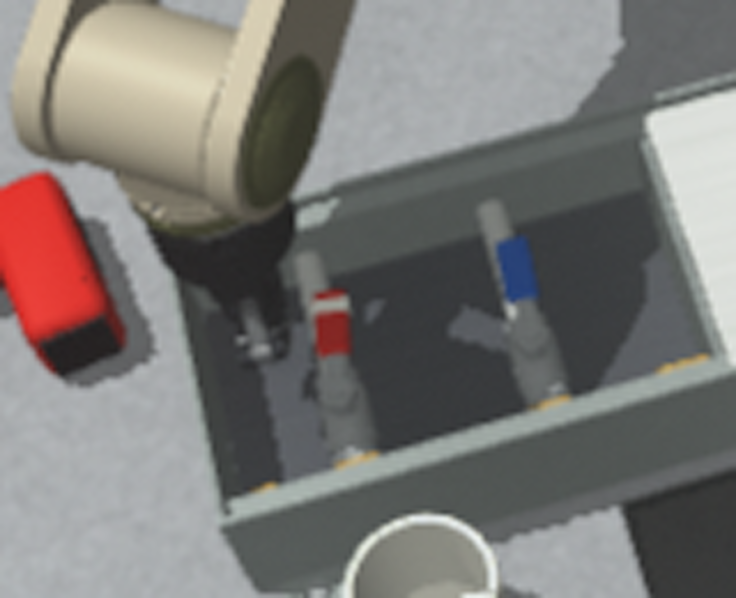

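The tips are at z≈53.6 mm, beside the sleeve and clear of everything. I begin the push along the arc, turning with the lever.

drive_tool --rows '[[[0.0,0.05,0,0,0,-0.03],[0.0,0.1,0,0,0,-0.06],[0.0,0.147,0,0,0,-0.1],[-0.015,0.187,0,0,0,-0.15],[-0.022,0.228,0,0,0,-0.2],[-0.024,0.27,0,0,0,-0.25],[-0.025,0.31,0,0,0,-0.3],[-0.021,0.35,0,0,0,-0.35],[-0.016,0.391,0,0,0,-0.4],[-0.016,0.391,0,0,0,-0.4]]]'

```text
time_s: 15.48
eef_pos: [560.7, -231.7, 227.7]
ee_rot: [0.003, 0.887, 0.462, -0.002]
force: [0.3, -2.5, 0.2]
grip_width: 0.001
```

```bash
python3 - <<'E'
from h import *
s=ctrl.sense(); e=s["eef_pos"]; print(s["time_s"],e,s["force"],s["wrist_torque"])
crop(viewer.capture("scene"),180,310,100,260,4.6,"pics/s13.png")
th=.0207; piv=np.array([612,-241.5])
for a in np.arange(.628,1.66,.0785*2):
    d=np.array([-np.cos(a),np.sin(a)]); m=np.array([np.sin(a),np.cos(a)])
    l=48*d-21*m; w=piv+[np.cos(th)*l[0]-np.sin(th)*l[1],np.sin(th)*l[0]+np.cos(th)*l[1]]
    print(round(a,3),w.round(1),((w-e[:2])/100).round(3), round(-a/1.5708+.4,3))
E
```

```text
15.475 [ 560.65705793 -231.72152159  227.67129362] [ 0.34990417 -2.45389766  0.20262594] [-0.44495047  0.04963398 -0.00997847]
0.628 [ 560.6 -231.4] [-0.001  0.004] 0.0
0.785 [ 562.8 -223.4] [0.022 0.083] -0.1
0.942 [ 566.2 -216. ] [0.056 0.157] -0.2
1.099 [ 570.8 -209.1] [0.101 0.226] -0.3
1.256 [ 576.4 -203.1] [0.157 0.286] -0.4
1.413 [ 582.8 -198. ] [0.222 0.337] -0.5
1.57 [ 590. -194.] [0.293 0.378] -0.599
```

View pics/s13.png

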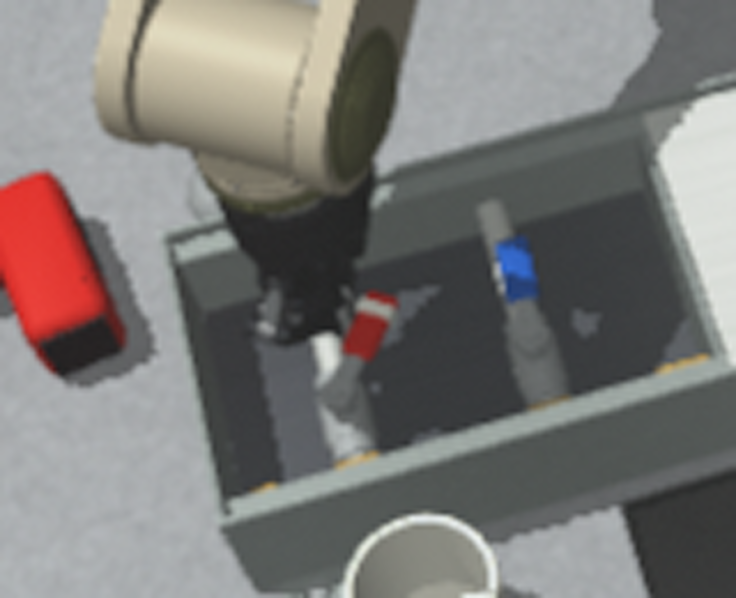

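The red lever is turning (about 0.65 rad) and blue is untouched. I continue along the arc.

drive_tool --rows '[[[0.01,0.04,0,0,0,-0.05],[0.022,0.083,0,0,0,-0.1],[0.038,0.12,0,0,0,-0.15],[0.056,0.157,0,0,0,-0.2],[0.078,0.192,0,0,0,-0.25],[0.101,0.226,0,0,0,-0.3],[0.128,0.256,0,0,0,-0.35],[0.157,0.286,0,0,0,-0.4],[0.19,0.312,0,0,0,-0.45],[0.19,0.312,0,0,0,-0.45]]]'

```text
time_s: 16.77
eef_pos: [579.5, -200.6, 227.7]
ee_rot: [0.002, 0.992, 0.128, -0.003]
force: [-1.6, -3.0, 0.8]
grip_width: 0.001
```

```bash
python3 - <<'E'
from h import *
s=ctrl.sense(); e=s["eef_pos"]; print(s["time_s"],e,s["force"],s["wrist_torque"])
crop(viewer.capture("scene"),180,310,100,260,4.6,"pics/s14.png")
E
```

```text
16.775 [ 579.54475828 -200.61554712  227.66182847] [-1.64247823 -2.9793117   0.81217144] [-0.41197064  0.28086049 -0.00426855]
```

View pics/s14.png

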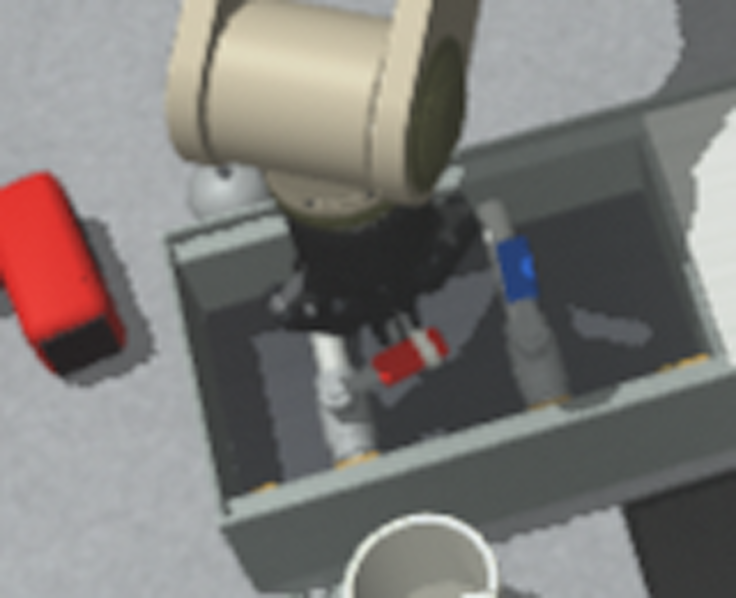

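drive_tool --rows '[[[0.02,0.016,0,0,0,-0.03],[0.04,0.03,0,0,0,-0.06],[0.06,0.043,0,0,0,-0.09],[0.08,0.054,0,0,0,-0.12],[0.1,0.062,0,0,0,-0.14],[0.1,0.062,0,0,0,-0.14]]]'

```text
time_s: 17.58
eef_pos: [589.4, -194.5, 227.6]
ee_rot: [0.001, 1.0, 0.019, -0.003]
force: [-3.8, -3.1, 1.2]
grip_width: -0.0
```

drive_tool --rows '[[[0.01,0,0,0,0,0],[0.02,0,0,0,0,0],[0.02,0,0,0,0,0]]]'

```text
time_s: 17.95
eef_pos: [590.7, -194.5, 227.5]
ee_rot: [0.001, 1.0, 0.02, -0.005]
force: [-12.0, -1.2, 6.2]
grip_width: 0.002
```

drive_tool --rows '[[[0.01,0,0,0,0,0],[0.02,0,0,0,0,0],[0.02,0,0,0,0,0]]]'

```text
time_s: 18.32
eef_pos: [591.7, -194.7, 227.5]
ee_rot: [0.0, 1.0, 0.02, -0.008]
force: [-15.6, -2.5, 7.5]
grip_width: -0.004
```

```bash
python3 - <<'E'
from h import *
s=ctrl.sense(); e=s["eef_pos"]; print(s["time_s"],e,s["force"],s["wrist_torque"])
crop(viewer.capture("scene"),180,310,100,260,4.6,"pics/s15.png")
E
```

```text
18.325 [ 591.69225738 -194.68343212  227.54890531] [-15.59656408  -2.50216424   7.49987749] [-0.32994357  2.51337334 -0.03411775]
```

View pics/s15.png

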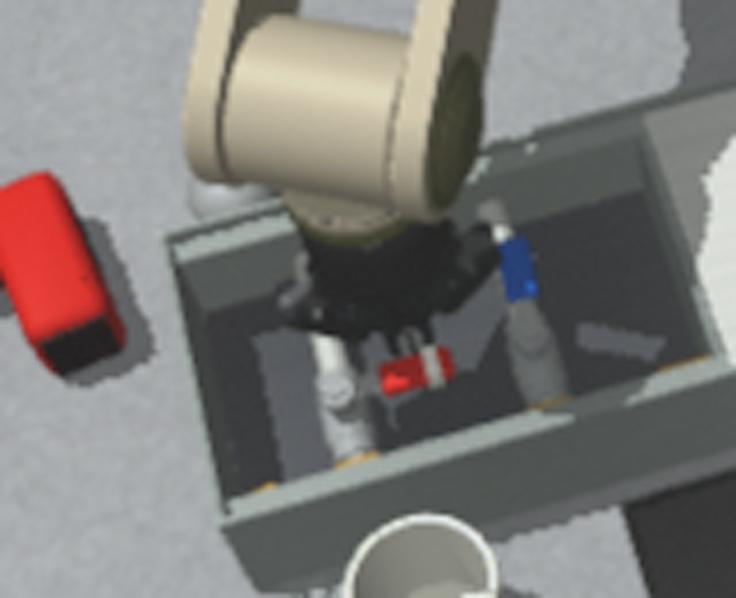

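The force rose to about 16 N with almost no further motion, so the lever is at its stop and square across the pipe. I retract away from the lever, then up.

drive_tool --rows '[[[-0.06,0,0,0,0,0],[-0.12,0,0,0,0,0],[-0.12,0,0.2,0,0,0],[-0.12,0,0.6,0,0,0],[-0.12,0,1,0,0,0],[-0.12,0,1,0,0,0]]]'

```text
time_s: 19.12
eef_pos: [580.0, -194.6, 330.9]
ee_rot: [0.002, 1.0, 0.021, -0.004]
force: [0.4, -0.4, -0.8]
grip_width: -0.001
```

drive_tool --rows '[[[-0.2,0,0.4,0,0,0],[-0.6,0,0.6,0,0,0],[-1,0,0.8,0,0,0],[-1,0,0.8,0,0,0]]]'

```text
time_s: 19.62
eef_pos: [478.6, -194.4, 411.8]
ee_rot: [0.002, 1.0, 0.02, -0.004]
force: [0.1, 0.5, -1.0]
grip_width: -0.0
```

drive_tool --rows '[[[-0.4,0,0,0,0,0],[-0.8,0,0,0,0,0],[-1,0,0,0,0,0],[-1,0,0,0,0,0]]]'

```text
time_s: 20.12
eef_pos: [378.5, -194.5, 411.2]
ee_rot: [0.002, 1.0, 0.02, -0.004]
force: [0.2, 0.1, 0.5]
grip_width: -0.001
```

```bash
python3 - <<'E'
from h import *
s=ctrl.sense(); e=s["eef_pos"]; print(s["time_s"],e,s["force"])
im=viewer.capture("scene"); crop(im,160,310,110,390,2.8,"pics/s16.png"); crop(im,0,420,0,560,1.4,"pics/s16f.png")
crop(viewer.capture("top"),150,290,180,440,3,"pics/t16.png")
E
```

```text
20.125 [ 378.51092029 -194.50918009  411.18694731] [0.1710362  0.14325269 0.49322987]
```

View pics/s16.png

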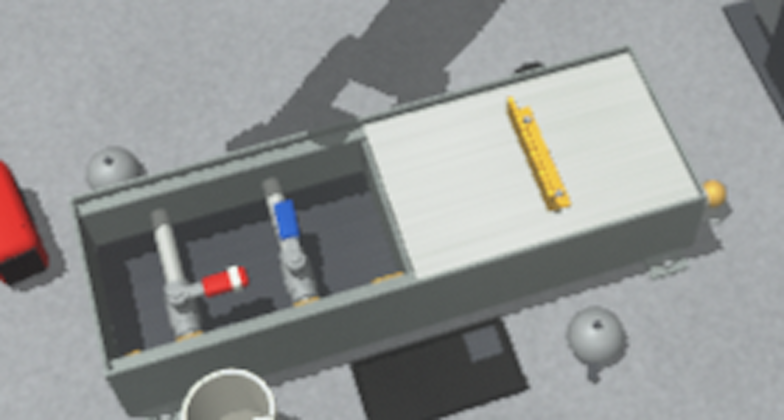

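View pics/t16.png

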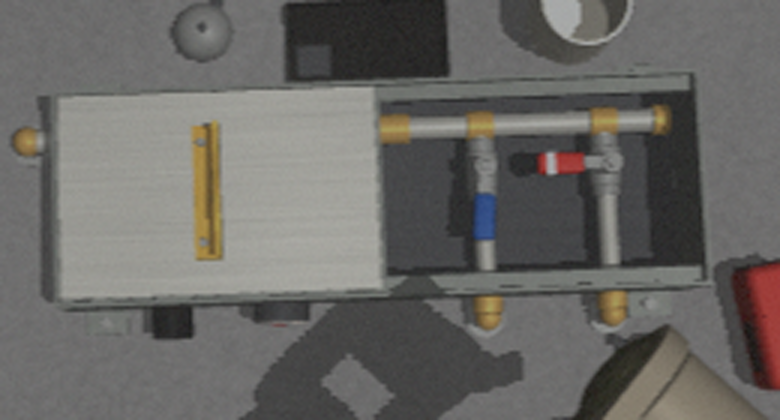

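View pics/s16f.png

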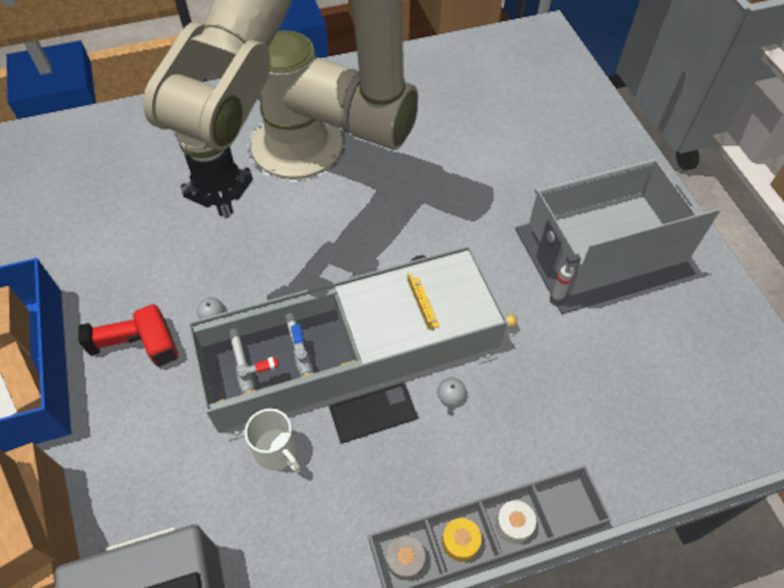

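```bash
python3 - <<'E'
from h import *
p=[587.2,-26.8,0.0207]
q=lambda u,v,z:toL(p,unproj("top",(u+.5)/3-.5+180,(v+.5)/3-.5+150,z))
print("cover right edge",q(377,88,92),q(384,290,92),"left edge",q(57,97,92),q(62,297,92))
im=viewer.capture("top")[:,:,::-1]; 
b=cv2.resize(im[170:260,340:410],None,fx=8,fy=8,interpolation=cv2.INTER_CUBIC)
hsv=cv2.cvtColor(im,cv2.COLOR_BGR2HSV); m=((hsv[...,0]<8)|(hsv[...,0]>172))&(hsv[...,1]>120); m[:,:345]=0;m[:,395:]=0;m[:190]=0;m[240:]=0
v,u=np.nonzero(m); print(len(u)); P=np.array([toL(p,unproj("top",a,c,65)) for a,c in zip(u,v)]); print(P.min(0),P.max(0),P.mean(0))
print("hub",q(611,161,67))
cv2.imwrite("pics/t17.png",b)
E
```

```text
cover right edge [91.1 -5.1] [-90.4  -3.9] left edge [ 93.  282.6] [-86.7 281.6]
78
[  11.9 -191.9] [  29.7 -150.1] [  20.46923077 -173.31282051]
hub [  20.7 -216.6]
```

View pics/t17.png

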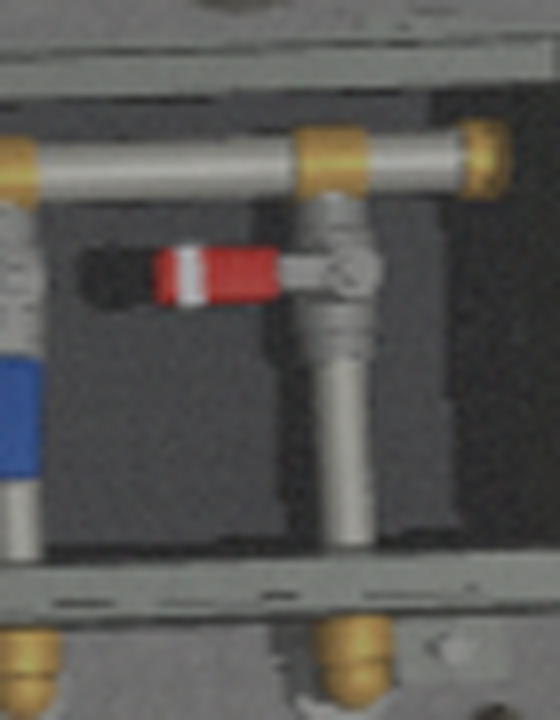

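The red lever is square: sleeve mean x 20.5 against hub 20.7. The cover's centre measures about 139–141 mm against the expected 143, so I look closely at its left edge.

```bash
python3 - <<'E'
from h import *
im=viewer.capture("top")[:,:,::-1]; s=viewer.capture("scene")[:,:,::-1]
a=cv2.resize(im[175:260,190:235],None,fx=7,fy=7,interpolation=cv2.INTER_NEAREST)
b=cv2.resize(s[170:255,320:372],None,fx=7,fy=7,interpolation=cv2.INTER_NEAREST)
o=np.hstack([a,b]); cv2.imwrite("pics/z18.png",o); print(o.shape)
E
```

```text
(595, 679, 3)
```

View pics/z18.png

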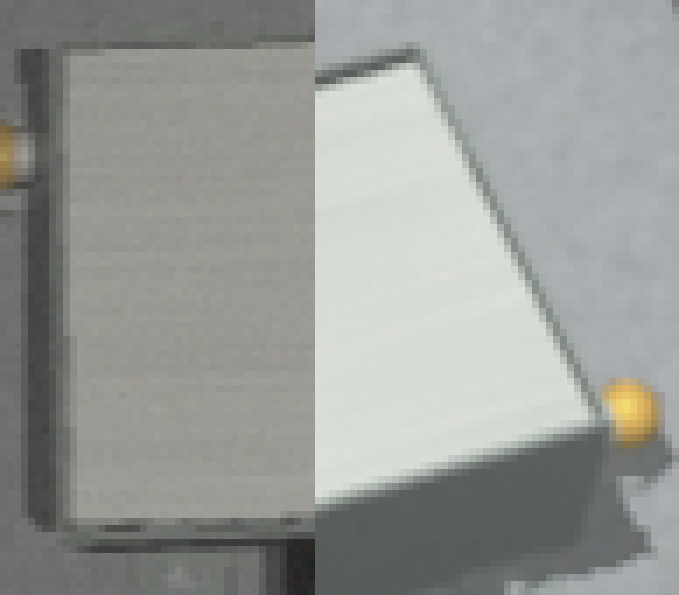

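The top and scene zooms show the cover's left edge right up against the end wall, with no gap. Relative to the wall as seen in the same camera, it is within about 1 mm. The goods and the bin look unmoved, so I hand in.

```bash
python3 - <<'E'
from rig import ctrl
print(ctrl.finish_job(), ctrl.sense()["time_s"])
E
```

```text
the job is handed in; nothing more can be done
the job is handed in; nothing more can be done
```

I pushed the cover flat across to its left stop by the yellow pull, then pushed the red lever clockwise to its stop. I handed the job in at about 20.3 s, with the arm clear of everything.

- **Cover:** It slid under 3–4 N, and the force rose to about 10 N at the end wall. The final pictures show no visible gap. One position estimate put its centre at 139–141 mm instead of 143 mm, but measured against the wall in the same picture its edge was within about 1 mm. I put the difference down to calibration.
- **Red lever:** The force rose to about 16 N with almost no further movement. After release, the sleeve lay square across its pipe, with its middle within 0.3 mm of the hub line.
- **Everything else:** I only pushed, with the fingers shut. In the last pictures the cover was still aside, and the blue lever, bin, mug, bells, scanner and phone case looked unchanged. I checked those by eye, not by measurement.

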